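Build the test sieve stack on the shaker

TASK

Build up the sieve stack on the receiver pan of the shaker, one piece at a time from the bottom: first the blue sieve, then the yellow, then the red, and last the lid with the black knob, each standing level and fully seated in the one below. Leave the spare green sieve, the timer, the amber bottle and the tally counter where they are, and let go of the finished stack.

Things in the scene. Friction and masses are not known exactly. Their poses are not given: they have to be found in the camera images.
- receiver_pan: Target: grey round shaker base (72 mm diameter, 15 mm high), fixed to the bench, a new place each run, with a plain steel cup on it, the receiver pan (56 mm outside, 50 mm inside diameter, no coloured band, no mesh, rim 44 mm above the bench). Origin: centre of the base's underside, z up. A sieve seated in it has its origin 37 mm above this one.
- blue_sieve: Steel test sieve, BLUE band on rim, finest mesh. 56 mm diameter, 34 mm high, 90 g. Origin: centre of underside, z up. Tapered foot 39 to 45 mm diameter, 7 mm high; above it a straight round frame to grip, 50 mm inside. The foot nests, with 2.5 mm play all round, in an open rim below, frame edge resting on the rim; seated origin is 27 mm above that of the sieve below.
- yellow_sieve: Steel test sieve, YELLOW band on rim, medium mesh. 56 mm diameter, 34 mm high, 90 g. Origin: centre of underside, z up. Tapered foot 39 to 45 mm diameter, 7 mm high; above it a straight round frame to grip, 50 mm inside. The foot nests, with 2.5 mm play all round, in an open rim below, frame edge resting on the rim; seated origin is 27 mm above that of the sieve below.
- red_sieve: Steel test sieve, RED band on rim, coarsest mesh. 56 mm diameter, 34 mm high, 90 g. Origin: centre of underside, z up. Tapered foot 39 to 45 mm diameter, 7 mm high; above it a straight round frame to grip, 50 mm inside. The foot nests, with 2.5 mm play all round, in an open rim below, frame edge resting on the rim; seated origin is 27 mm above that of the sieve below.
- green_sieve: Steel test sieve, GREEN band on rim; spare, leave it. 56 mm diameter, 34 mm high, 90 g. Origin: centre of underside, z up. Tapered foot 39 to 45 mm diameter, 7 mm high; above it a straight round frame to grip, 50 mm inside. The foot nests, with 2.5 mm play all round, in an open rim below, frame edge resting on the rim; seated origin is 27 mm above that of the sieve below.
- sieve_lid: Lid, 90 g: steel disc 56 mm diameter (7 to 13 mm height) on the same tapered foot as the sieves, 7 mm high, with an upright straight black round knob in its middle to grip, 20 mm diameter, from 13 to 48 mm height. Origin: centre of the underside, z up. Seated in a sieve, its origin is 27 mm above that sieve's.
- timer: Bystander: white square bench timer, 64 x 64 x 19 mm, lying flat, origin at the centre of its underside. Leave alone.
- amber_bottle: Bystander: standing amber bottle with white cap, 38 mm diameter, 82 mm high, origin at the centre of its underside. Leave alone.
- counter: Bystander: white hand tally counter, 44 x 53 x 33 mm, origin at the centre of its underside. Leave alone. Just beyond it, away from the robot, stands the tall fixed microscope; its eyepieces overhang the bench there about 0.4 m up, so keep the wrist and arm clear of it (pass on the robot side).

How it is judged:
On the way, in this order (a step that is already met when the one before it is completed fails the run):
1. blue sieve seated in the receiver pan (horizontal distance between blue_sieve and receiver_pan below 0.005 m and z of blue_sieve in the frame of receiver_pan between 0.034 and 0.04 m and angle between blue_sieve's own z axis and vertical below 0.07 rad), for 0.2 s.
2. yellow sieve seated in the blue sieve (horizontal distance between yellow_sieve and blue_sieve below 0.005 m and z of yellow_sieve in the frame of blue_sieve between 0.024 and 0.03 m and angle between yellow_sieve's own z axis and vertical below 0.07 rad), for 0.2 s.
3. red sieve seated in the yellow sieve (horizontal distance between red_sieve and yellow_sieve below 0.005 m and z of red_sieve in the frame of yellow_sieve between 0.024 and 0.03 m and angle between red_sieve's own z axis and vertical below 0.07 rad), for 0.2 s.
4. lid seated in the red sieve (horizontal distance between sieve_lid and red_sieve below 0.005 m and z of sieve_lid in the frame of red_sieve between 0.024 and 0.03 m and angle between sieve_lid's own z axis and vertical below 0.07 rad), for 0.2 s.
At the end, for the whole second after the job is handed in: From the bottom up: receiver pan, blue sieve, yellow sieve, red sieve, lid; each within 5 mm sideways and 3 mm in height of its seated place on the one below, tilted less than 0.07 rad (4 degrees), at rest and released; green sieve, timer, amber bottle and counter within 30 mm of where they stood (all of step 1 and all of step 2 and all of step 3 and all of step 4 and linear speed of each of blue_sieve, yellow_sieve, red_sieve, sieve_lid below 0.02 m/s and distance of each of green_sieve, timer, amber_bottle, counter from where it was at the start of the episode below 0.03 m); the robot touches nothing.
It fails at once if the green spare sieve shoved more than 30 mm from its place or tipped over (distance of green_sieve from where it was at the start of the episode above 0.03 m or angle between green_sieve's own z axis and vertical above 0.5 rad).
It fails at once if the timer shoved more than 30 mm from its place or tipped over (distance of timer from where it was at the start of the episode above 0.03 m or angle between timer's own z axis and vertical above 0.5 rad).
It fails at once if the amber bottle shoved more than 30 mm from its place or tipped over (distance of amber_bottle from where it was at the start of the episode above 0.03 m or angle between amber_bottle's own z axis and vertical above 0.5 rad).
It fails at once if the tally counter shoved more than 30 mm from its place or tipped over (distance of counter from where it was at the start of the episode above 0.03 m or angle between counter's own z axis and vertical above 0.5 rad).
It also fails if it takes over 86 s, if anything falls off the work surface, if the arm or the gripper's body presses on something with over 40 N, if the wrist force passes 120 N, or if a joint passes its speed limit or range.

ROBOT

A 6-joint arm with a two-finger parallel gripper is mounted at the origin on a cart in front of the work surface, level with it; the furniture and walls round the work are solid. World frame = base frame: x ahead of the robot, y to its left, z up, the work surface at z = 0. Lengths are in m, angles in rad, forces in N, time in s.
With the tool pointing down it reaches from about 0.35 to 0.85 m from the base axis. Payload 8.1 kg.
Tool frame: the origin (TCP) lies between the finger pads; the fingertips stand 14 mm ahead of it and the grasp point (between the pads) lies 5 mm behind it; z points along the fingers, y is the line along which they close (so a half turn about z gives the same grasp; the last joint's range is limited). The gripper opens to 93 mm and grips with 3 to 60 N. Pads are 15 mm wide; open, the fingers measure 128 mm over their backs; the gripper's body (75 mm by 188 mm) begins 65 mm behind the grasp point.
Start: joints at [1.024, 0.13, 1.488, -0, 1.523, -0.085], TCP at [0.267, 0.537, 0.207] pointing down, gripper open.
Joint ranges: [-2.96, 2.96], [-0.89, 2.26], [0.02, 2.5], [-1.34, 4.48], [0, 2.73], [-2.66, 2.66]. Speed limits (rad/s): [2.39, 2.39, 2.79, 3.14, 3.14, 3.14].

INTERFACE

Orientations are given as a rotation vector (axis times angle).
In Python, from plant import robot gives the robot as it stands.
- The arm moves only by the tool arm_command, never from a script. Its argument "targets" is a list of rows, each an object of numbers: "x", "y", "z": the shift along the world's x, y, z in units of 500 mm (1.0 is 500 mm); "rx", "ry", "rz": the turn, a rotation vector about the world's x, y, z in units of 2 rad (1.0 is 2 rad); "claw": the closure in counts, from 0 (fully open) to 255 (shut). In form: [{"x": .., "y": .., "z": .., "rx": .., "ry": .., "rz": .., "claw": ..}, ...]. A call has 1 to 10 rows; each row is the pose to reach, as a shift and turn from the pose commanded when the call began; what a row does not reach only later rows make up. A row lasts 1/12 s, in which the tool goes at most 41.7 mm and 7.16 degrees, less where a joint would pass 70% of its speed; a pose out of reach is approached as far as the arm can. A call with a number of a shift or a turn outside -1 to 1 is refused whole. A call with a gripper value outside its range is refused whole. The fingers move at their own pace and stop on an object; "squeeze" is the grip in N (left out, the last holds). Time passes only in rows, so rows that repeat a pose let the fingers close. It gives the time, the measured TCP pose, the force, the opening and the grip force at its end, in the units of the state.
- robot.read_state(): the state, without advancing time (a new reading comes with each control period).
- robot.read_camera(name): name is "side" or "top" or "wrist"; returns (picture, depth): 420x560x3 uint8, red, green, blue; 420x560 float32, m along the optical axis (not along the pixel's ray), 0 where there is no reading.
- robot.get_calibration(name): a dict with "intrinsics" (3x3 intrinsics, pixels), "origin" and "orientation" of the camera in the world. Camera axes: x right, y up, looking along -z (the intrinsics and any distortion apply to the point x, -y, -z); pixel columns grow to the right and rows downward; lengths in m; the calibration is good to about 2 mm. A picture is of the moment at which its call begins: read the wrist's pose just before it. get_calibration takes no time and is no camera call; for the wrist camera it gives the pose at the moment of the call.
- robot.close_job(): hands the job in; it is judged then, once.
The state is a dict: "t": time; "q": joint angles; "dq": joint speeds; "joint_torque": joint torques, N m; "tool_pos": TCP position; "orientation": TCP orientation; "force": force on the tool from outside, world axes, zero at the start; "wrist_torque": the same for the moment, N m; "opening": finger opening in m; "gripper_force": force on a finger pad.
Only numpy, scipy, OpenCV 4.12 (cv2) and the standard library are available. Lean on these libraries where they do the work, as an engineer would, in place of code of your own. Each camera call takes 0.05 s, during which the arm holds its last target. There are 200 camera calls.

## Working session

There is one attempt and no reset: what is moved stays moved. The work goes in short steps, Python scripts to look and compute and a tool call to move; the robot and the scene stay as the last step left them, time stands still between calls to the robot, and variables do not carry over. Pictures are saved under pics/ and viewed, at most 14 in all, crops included, and the job is handed in when it is done.

Besides the shell and the picture viewer there is one more tool, called as name(argument=value, ...), one argument or row to a line, values as JSON. arm_command: Moves the arm, as the interface text tells. Shifts and turns lie within -1 to 1; 1 stands for 500 mm of shift or 2 rad of turn. Its arguments: {"type":"object","properties":{"targets":{"type":"array","items":{"type":"object","properties":{"x":{"type":"number","minimum":-1,"maximum":1},"y":{"type":"number","minimum":-1,"maximum":1},"z":{"type":"number","minimum":-1,"maximum":1},"rx":{"type":"number","minimum":-1,"maximum":1},"ry":{"type":"number","minimum":-1,"maximum":1},"rz":{"type":"number","minimum":-1,"maximum":1},"claw":{"type":"number"}}}},"squeeze":{"type":"number"}},"required":["targets"]}

```bash
mkdir -p pics && cat > h.py <<'E'
import numpy as np, cv2
from plant import robot
def cloud(n):
    im,d=robot.read_camera(n); c=robot.get_calibration(n)
    K=np.array(c["intrinsics"]); O=np.array(c["orientation"],float)
    R=O if O.shape==(3,3) else cv2.Rodrigues(O)[0]
    v,u=np.mgrid[:d.shape[0],:d.shape[1]]
    p=np.stack([(u-K[0,2])/K[0,0]*d,-(v-K[1,2])/K[1,1]*d,-d],-1)
    P=p@R.T+np.array(c["origin"]); P[d==0]=np.nan
    return im,d,P,c
E
python3 - <<'E'
from h import *
for n in("top","side"):
    im,d,P,c=cloud(n); cv2.imwrite(f"pics/{n}0.png",im[...,::-1]); np.save(f"{n}0.npy",P); print(n,c)
print(robot.read_state())
E
```

```text
top {'intrinsics': array([[381.67348348,   0.        , 270.33897852],
       [  0.        , 381.67348348, 213.63949905],
       [  0.        ,   0.        ,   1.        ]]), 'origin': array([ 0.34316528, -0.12777712,  0.99548228]), 'orientation': array([ 0.17921547, -0.16957386, -1.46924126])}
side {'intrinsics': array([[489.63651269,   0.        , 280.87360528],
       [  0.        , 489.63651269, 202.55575674],
       [  0.        ,   0.        ,   1.        ]]), 'origin': array([ 0.48102408, -1.0411191 ,  0.64205504]), 'orientation': array([ 1.01351834, -0.04500043, -0.04969495])}
{'t': 0.1, 'q': array([ 1.02356120e+00,  1.31084100e-01,  1.48918949e+00,  1.48624610e-05,
        1.52298361e+00, -8.53999765e-02]), 'dq': array([ 0.00108254, -0.00016219, -0.00341406, -0.00101908, -0.00123759,
       -0.00133179]), 'joint_torque': array([ 9.23715634e-04, -5.61343074e+01, -4.93097484e+01,  7.70127238e-02,
        2.91457964e-02, -4.58720183e-05]), 'tool_pos': array([0.26704999, 0.53669502, 0.20598278]), 'orientation': array([-7.18898090e-01, -3.05768574e+00,  2.47727485e-03]), 'force': array([ 0.03842567, -0.66551296, -0.08686792]), 'wrist_torque': array([-0.01052908,  0.0058815 ,  0.03693622]), 'gripper_force': 0.0, 'opening': 0.09321421403968769}
```

View pics/top0.png

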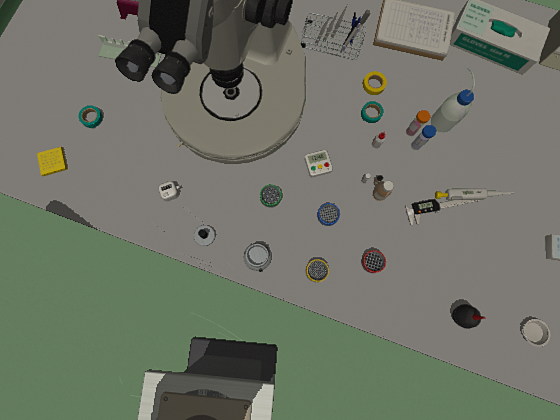

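View pics/side0.png

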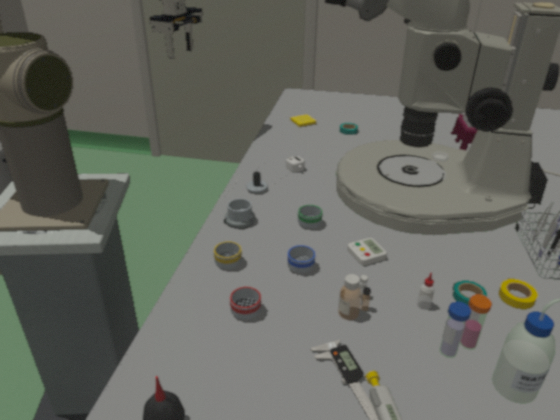

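```bash
cat > fit.py <<'E'
from h import *
def meas(P,xy,zlo,zhi,r=0.045):
    m=(np.hypot(P[...,0]-xy[0],P[...,1]-xy[1])<r)&(P[...,2]>zlo)&(P[...,2]<zhi)
    q=P[m]; 
    if len(q)<5: return None
    c,R=cv2.minEnclosingCircle(q[:,:2].astype(np.float32)); 
    return np.round(c,4),round(R,4),len(q),np.round(np.percentile(q[:,2],[5,50,95]),4)
E
python3 - <<'E'
from fit import *
px=dict(blue=(328,214),yellow=(317,270),red=(373,261),green=(271,196),lid=(204,235),pan=(258,255),counter=(168,190),timer=(318,162),bottle=(384,190))
P=np.load("top0.npy"); S=np.load("side0.npy")
for n,(u,v) in px.items():
    g=np.nanmedian(P[v-6:v+7,u-6:u+7].reshape(-1,3),0)
    lo,hi=(.027,.05) if n not in("lid","pan") else ((.005,.06) if n=="lid" else (.036,.06))
    if n=="timer": lo=.012
    print(n,g.round(3),meas(P,g,lo,hi),'side',meas(S,g,lo,hi))
print("bench z",np.nanmedian(P[225:240,290:310,2]),np.nanmedian(S[330:345,285:300,2]), np.nanstd(P[225:240,290:310,2]))
E
```

```text
blue [ 0.582 -0.263  0.009] (array([ 0.5788, -0.2622]), 0.0288, 105, array([0.0278, 0.0332, 0.0364])) side (array([ 0.5775, -0.2627]), 0.0297, 252, array([0.0274, 0.0326, 0.0364]))
yellow [ 0.432 -0.244  0.009] (array([ 0.4299, -0.2419]), 0.0285, 109, array([0.0283, 0.0334, 0.0367])) side (array([ 0.4307, -0.2418]), 0.0301, 232, array([0.0275, 0.0326, 0.0361]))
red [ 0.469 -0.386  0.009] (array([ 0.4666, -0.3833]), 0.0291, 120, array([0.0286, 0.0336, 0.0365])) side (array([ 0.4655, -0.3851]), 0.03, 308, array([0.0277, 0.0326, 0.0361]))
green [ 0.617 -0.108  0.009] (array([ 0.6142, -0.1061]), 0.0288, 103, array([0.028 , 0.033 , 0.0366])) side (array([ 0.6129, -0.1067]), 0.0306, 187, array([0.0277, 0.0324, 0.0358]))
lid [0.491 0.052 0.015] (array([0.4952, 0.0559]), 0.0282, 349, array([0.0096, 0.0133, 0.0488])) side (array([0.4959, 0.0541]), 0.0289, 271, array([0.0098, 0.0144, 0.0487]))
pan [ 0.455 -0.09   0.018] (array([ 0.4531, -0.0873]), 0.0282, 93, array([0.0371, 0.0432, 0.0462])) side (array([ 0.4495, -0.0869]), 0.0318, 196, array([0.0365, 0.0417, 0.0457]))
counter [0.601 0.162 0.03 ] (array([0.6032, 0.1646]), 0.0246, 213, array([0.0272, 0.03  , 0.0337])) side (array([0.6039, 0.163 ]), 0.0245, 106, array([0.0279, 0.0306, 0.0341]))
timer [ 0.722 -0.226  0.017] (array([ 0.7223, -0.2285]), 0.0421, 517, array([0.0137, 0.0168, 0.0198])) side (array([ 0.7225, -0.2287]), 0.0425, 616, array([0.0138, 0.0178, 0.0202]))
bottle [ 0.644 -0.393  0.06 ] (array([ 0.6611, -0.3939]), 0.029, 90, array([0.0281, 0.0415, 0.0496])) side (array([ 0.6608, -0.3955]), 0.0291, 296, array([0.0284, 0.0393, 0.0488]))
bench z -4.833014365807076e-05 0.0008551930770542837 0.0018219024212201324
```

arm_command(
  targets=[
    {"x":0.24,"y":-0.78,"claw":0},
    {"x":0.24,"y":-0.78},
    {"x":0.24,"y":-0.78},
    {"x":0.24,"y":-0.78},
    {"x":0.24,"y":-0.78},
    {"x":0.24,"y":-0.78},
    {"x":0.24,"y":-0.78},
    {"x":0.24,"y":-0.78},
    {"x":0.24,"y":-0.78},
    {"x":0.24,"y":-0.78},
  ],
)

```text
schema error: expected keys x, y, z, rx, ry, rz, claw
```

arm_command(
  targets=[
    {"x":0.22,"y":-0.74,"z":0,"rx":0,"ry":0,"rz":0,"claw":0},
    {"x":0.22,"y":-0.74,"z":0,"rx":0,"ry":0,"rz":0,"claw":0},
    {"x":0.22,"y":-0.74,"z":0,"rx":0,"ry":0,"rz":0,"claw":0},
    {"x":0.22,"y":-0.74,"z":0,"rx":0,"ry":0,"rz":0,"claw":0},
    {"x":0.22,"y":-0.74,"z":0,"rx":0,"ry":0,"rz":0,"claw":0},
    {"x":0.22,"y":-0.74,"z":0,"rx":0,"ry":0,"rz":0,"claw":0},
    {"x":0.22,"y":-0.74,"z":0,"rx":0,"ry":0,"rz":0,"claw":0},
    {"x":0.22,"y":-0.74,"z":0,"rx":0,"ry":0,"rz":0,"claw":0},
    {"x":0.22,"y":-0.74,"z":0,"rx":0,"ry":0,"rz":0,"claw":0},
    {"x":0.22,"y":-0.74,"z":0,"rx":0,"ry":0,"rz":0,"claw":0},
  ],
  squeeze=20,
)

```text
t: 0.93
tool_pos: [0.3781, 0.1625, 0.2067]
orientation: [0.724, 3.056, -0.003]
force: [0.2, 0.1, -0.8]
opening: 0.0929
gripper_force: 0.0
```

arm_command(
  targets=[
    {"x":0.15,"y":-0.5,"z":0,"rx":0,"ry":0,"rz":0,"claw":0},
    {"x":0.15,"y":-0.5,"z":0,"rx":0,"ry":0,"rz":0,"claw":0},
    {"x":0.15,"y":-0.5,"z":0,"rx":0,"ry":0,"rz":0,"claw":0},
    {"x":0.15,"y":-0.5,"z":0,"rx":0,"ry":0,"rz":0,"claw":0},
    {"x":0.15,"y":-0.5,"z":0,"rx":0,"ry":0,"rz":0,"claw":0},
    {"x":0.15,"y":-0.5,"z":0,"rx":0,"ry":0,"rz":0,"claw":0},
    {"x":0.15,"y":-0.5,"z":0,"rx":0,"ry":0,"rz":0,"claw":0},
    {"x":0.15,"y":-0.5,"z":0,"rx":0,"ry":0,"rz":0,"claw":0},
  ],
)

```text
t: 1.6
tool_pos: [0.4523, -0.0855, 0.2063]
orientation: [-0.725, -3.056, 0.001]
force: [-0.4, 0.3, 0.2]
opening: 0.0927
gripper_force: 0.0
```

```bash
python3 - <<'E'
from fit import *
print(robot.read_state()["tool_pos"])
im,d,P,c=cloud("wrist"); cv2.imwrite("pics/w0.png",im[...,::-1]); print(c["origin"])
print(meas(P,(.452,-.087),.036,.06)); print(meas(P,(.43,-.242),.027,.05)); print(meas(P,(.4955,.055),.03,.06)); print(meas(P,(.578,-.262),.027,.05))
E
```

```text
[ 0.45227354 -0.08552127  0.20634521]
[ 0.3764532  -0.04539939  0.38345758]
(array([ 0.4518, -0.0846]), 0.0283, 699, array([0.0372, 0.043 , 0.0443]))
(array([ 0.4288, -0.2388]), 0.0291, 781, array([0.0278, 0.0328, 0.0346]))
(array([0.4936, 0.0581]), 0.0102, 465, array([0.033 , 0.0471, 0.0487]))
(array([ 0.5707, -0.2551]), 0.0273, 297, array([0.0278, 0.032 , 0.0344]))
```

View pics/w0.png

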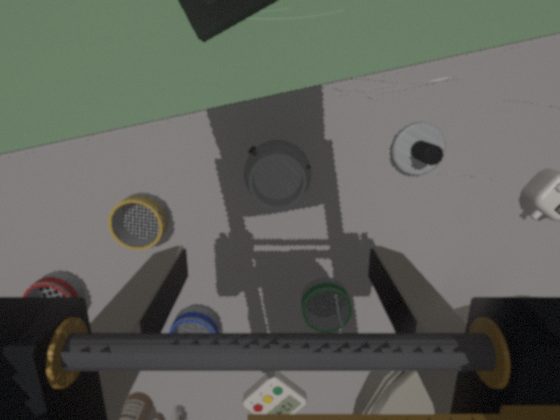

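arm_command(
  targets=[
    {"x":0.25,"y":-0.35,"z":0,"rx":0,"ry":0,"rz":0,"claw":0},
    {"x":0.25,"y":-0.35,"z":0,"rx":0,"ry":0,"rz":0,"claw":0},
    {"x":0.25,"y":-0.35,"z":0,"rx":0,"ry":0,"rz":0,"claw":0},
    {"x":0.25,"y":-0.35,"z":0,"rx":0,"ry":0,"rz":0,"claw":0},
    {"x":0.25,"y":-0.35,"z":0,"rx":0,"ry":0,"rz":0,"claw":0},
    {"x":0.25,"y":-0.35,"z":-0.2,"rx":0,"ry":0,"rz":0,"claw":0},
    {"x":0.25,"y":-0.35,"z":-0.2,"rx":0,"ry":0,"rz":0,"claw":0},
    {"x":0.25,"y":-0.35,"z":-0.2,"rx":0,"ry":0,"rz":0,"claw":0},
    {"x":0.25,"y":-0.35,"z":-0.2,"rx":0,"ry":0,"rz":0,"claw":0},
    {"x":0.25,"y":-0.35,"z":-0.2,"rx":0,"ry":0,"rz":0,"claw":0},
  ],
)

```text
t: 2.48
tool_pos: [0.5767, -0.2554, 0.1059]
orientation: [-0.716, -3.056, -0.002]
force: [-0.5, -1.0, 0.4]
opening: 0.0929
gripper_force: 0.0
```

```bash
python3 - <<'E'
from fit import *
print(robot.read_state()["tool_pos"],robot.read_state()["q"])
im,d,P,c=cloud("wrist"); cv2.imwrite("pics/w1.png",im[...,::-1]); print(c["origin"])
print(meas(P,(.578,-.262),.027,.05));print(meas(P,(.614,-.106),.027,.05));print(meas(P,(.452,-.086),.036,.05));print(meas(P,(.43,-.242),.027,.05))
E
```

```text
[ 0.57668488 -0.25541935  0.10586885] [-4.98433324e-01  2.80753655e-01  1.50405111e+00  3.70782030e-04
  1.36022827e+00 -1.60917279e+00]
[ 0.50199288 -0.21836755  0.28516204]
(array([ 0.5796, -0.2625]), 0.0287, 1439, array([0.0283, 0.0353, 0.0369]))
(array([ 0.615 , -0.1063]), 0.0291, 2081, array([0.0279, 0.0345, 0.0365]))
None
(array([ 0.4316, -0.2424]), 0.0285, 1017, array([0.0286, 0.0349, 0.0364]))
```

View pics/w1.png

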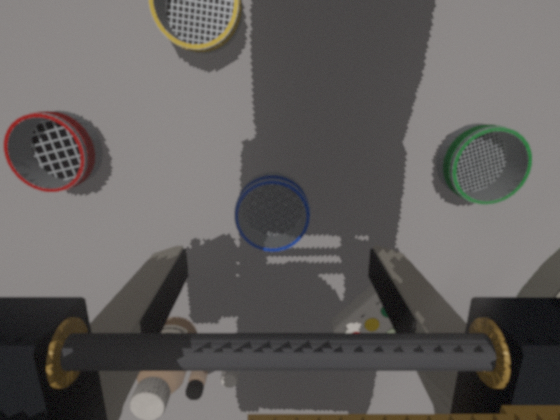

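arm_command(
  targets=[
    {"x":0,"y":0,"z":-0.08,"rx":0,"ry":0,"rz":0,"claw":0},
    {"x":0,"y":0,"z":-0.08,"rx":0,"ry":0,"rz":0,"claw":0},
    {"x":0,"y":0,"z":-0.08,"rx":0,"ry":0,"rz":0,"claw":0},
    {"x":0,"y":0,"z":-0.08,"rx":0,"ry":0,"rz":0,"claw":0},
  ],
)

```text
t: 2.87
tool_pos: [0.5788, -0.2581, 0.0701]
orientation: [0.717, 3.055, -0.001]
force: [0.6, 0.2, 1.0]
opening: 0.0929
gripper_force: 0.0
```

arm_command(
  targets=[
    {"x":0.004,"y":-0.008,"z":-0.04,"rx":0,"ry":0,"rz":0,"claw":0},
    {"x":0.004,"y":-0.008,"z":-0.086,"rx":0,"ry":0,"rz":0,"claw":0},
    {"x":0.004,"y":-0.008,"z":-0.086,"rx":0,"ry":0,"rz":0,"claw":0},
    {"x":0.004,"y":-0.008,"z":-0.086,"rx":0,"ry":0,"rz":0,"claw":0},
    {"x":0.004,"y":-0.008,"z":-0.086,"rx":0,"ry":0,"rz":0,"claw":0},
    {"x":0.004,"y":-0.008,"z":-0.086,"rx":0,"ry":0,"rz":0,"claw":0},
  ],
)

```text
t: 3.37
tool_pos: [0.5809, -0.2626, 0.0267]
orientation: [0.718, 3.055, -0.002]
force: [0.4, -0.3, -0.5]
opening: 0.0932
gripper_force: 0.0
```

arm_command(
  targets=[
    {"x":-0.002,"y":0,"z":-0.008,"rx":0,"ry":0,"rz":0,"claw":0},
    {"x":-0.002,"y":0,"z":-0.008,"rx":0,"ry":0,"rz":0,"claw":150},
    {"x":-0.002,"y":0,"z":-0.008,"rx":0,"ry":0,"rz":0,"claw":150},
    {"x":-0.002,"y":0,"z":-0.008,"rx":0,"ry":0,"rz":0,"claw":150},
    {"x":-0.002,"y":0,"z":-0.008,"rx":0,"ry":0,"rz":0,"claw":150},
    {"x":-0.002,"y":0,"z":-0.008,"rx":0,"ry":0,"rz":0,"claw":150},
    {"x":-0.002,"y":0,"z":-0.008,"rx":0,"ry":0,"rz":0,"claw":150},
    {"x":-0.002,"y":0,"z":-0.008,"rx":0,"ry":0,"rz":0,"claw":150},
  ],
  squeeze=20,
)

```text
t: 4.03
tool_pos: [0.5783, -0.2618, 0.0199]
orientation: [-0.719, -3.058, -0.0]
force: [-0.5, 0.1, 0.5]
opening: 0.0549
gripper_force: 20.0
```

arm_command(
  targets=[
    {"x":0,"y":0,"z":0.08,"rx":0,"ry":0,"rz":0,"claw":150},
    {"x":0,"y":0,"z":0.16,"rx":0,"ry":0,"rz":0,"claw":150},
    {"x":-0.06,"y":0.084,"z":0.16,"rx":0,"ry":0,"rz":0,"claw":150},
    {"x":-0.11,"y":0.154,"z":0.16,"rx":0,"ry":0,"rz":0,"claw":150},
    {"x":-0.16,"y":0.224,"z":0.16,"rx":0,"ry":0,"rz":0,"claw":150},
    {"x":-0.21,"y":0.294,"z":0.16,"rx":0,"ry":0,"rz":0,"claw":150},
    {"x":-0.24,"y":0.334,"z":0.16,"rx":0,"ry":0,"rz":0,"claw":150},
    {"x":-0.251,"y":0.35,"z":0.16,"rx":0,"ry":0,"rz":0,"claw":150},
    {"x":-0.251,"y":0.35,"z":0.16,"rx":0,"ry":0,"rz":0,"claw":150},
    {"x":-0.251,"y":0.35,"z":0.16,"rx":0,"ry":0,"rz":0,"claw":150},
  ],
)

```text
t: 4.87
tool_pos: [0.4533, -0.0869, 0.1004]
orientation: [0.717, 3.057, -0.001]
force: [0.6, -0.9, -1.1]
opening: 0.0549
gripper_force: 20.0
```

arm_command(
  targets=[
    {"x":0,"y":0,"z":-0.03,"rx":0,"ry":0,"rz":0,"claw":150},
    {"x":0,"y":0,"z":-0.03,"rx":0,"ry":0,"rz":0,"claw":150},
    {"x":0,"y":0,"z":-0.03,"rx":0,"ry":0,"rz":0,"claw":150},
    {"x":0,"y":0,"z":-0.03,"rx":0,"ry":0,"rz":0,"claw":150},
  ],
)

```text
t: 5.2
tool_pos: [0.4533, -0.0877, 0.0852]
orientation: [-0.72, -3.058, 0.0]
force: [0.4, 0.0, -0.6]
opening: 0.0548
gripper_force: 20.0
```

```bash
python3 - <<'E'
from fit import *
print(robot.read_state()["tool_pos"])
im,d,P,c=cloud("wrist"); cv2.imwrite("pics/w2.png",im[...,::-1])
S=cloud("side"); cv2.imwrite("pics/s2.png",cv2.resize(S[0][150:300,150:350,::-1],(800,600)))
T=cloud("top")
for Q in(P,S[2],T[2]): print(meas(Q,(.4525,-.087),.085,.105),meas(Q,(.4525,-.087),.036,.05))
E
```

```text
[ 0.45328541 -0.08766166  0.08519547]
(array([ 0.4442, -0.0831]), 0.0404, 4586, array([0.0866, 0.0978, 0.1014])) (array([ 0.4495, -0.085 ]), 0.0278, 705, array([0.0376, 0.0432, 0.0444]))
(array([ 0.4579, -0.0896]), 0.0398, 261, array([0.0864, 0.0946, 0.1029])) (array([ 0.4518, -0.0885]), 0.03, 169, array([0.0366, 0.041 , 0.0459]))
(array([ 0.4283, -0.078 ]), 0.0053, 6, array([0.0899, 0.0944, 0.0994])) (array([ 0.43  , -0.0792]), 0.0127, 13, array([0.037 , 0.0435, 0.0466]))
```

View pics/s2.png

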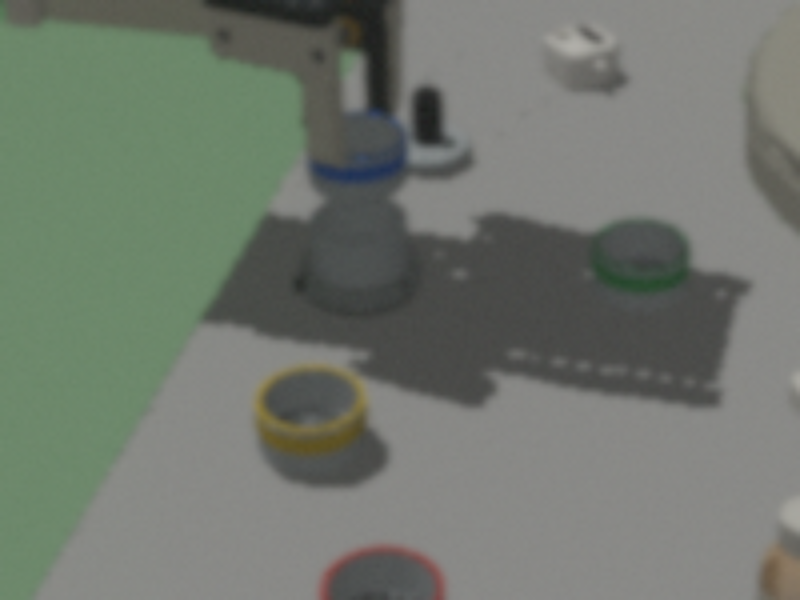

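arm_command(
  targets=[
    {"x":0,"y":0,"z":-0.014,"rx":0,"ry":0,"rz":0,"claw":150},
    {"x":0,"y":0,"z":-0.028,"rx":0,"ry":0,"rz":0,"claw":150},
    {"x":0,"y":0,"z":-0.04,"rx":0,"ry":0,"rz":0,"claw":150},
    {"x":0,"y":0,"z":-0.048,"rx":0,"ry":0,"rz":0,"claw":150},
    {"x":0,"y":0,"z":-0.052,"rx":0,"ry":0,"rz":0,"claw":150},
    {"x":0,"y":0,"z":-0.052,"rx":0,"ry":0,"rz":0,"claw":150},
  ],
)

```text
t: 5.85
tool_pos: [0.4521, -0.0866, 0.058]
orientation: [-0.719, -3.057, -0.0]
force: [0.3, 0.6, -0.3]
opening: 0.0548
gripper_force: 20.0
```

arm_command(
  targets=[
    {"x":0,"y":0,"z":-0.002,"rx":0,"ry":0,"rz":0,"claw":0},
    {"x":0,"y":0,"z":-0.002,"rx":0,"ry":0,"rz":0,"claw":0},
    {"x":0,"y":0,"z":-0.002,"rx":0,"ry":0,"rz":0,"claw":0},
    {"x":0,"y":0,"z":-0.002,"rx":0,"ry":0,"rz":0,"claw":0},
    {"x":0,"y":0,"z":0.05,"rx":0,"ry":0,"rz":0,"claw":0},
    {"x":0,"y":0,"z":0.1,"rx":0,"ry":0,"rz":0,"claw":0},
    {"x":0,"y":0,"z":0.18,"rx":0,"ry":0,"rz":0,"claw":0},
    {"x":0,"y":0,"z":0.2,"rx":0,"ry":0,"rz":0,"claw":0},
    {"x":0,"y":0,"z":0.2,"rx":0,"ry":0,"rz":0,"claw":0},
    {"x":0,"y":0,"z":0.2,"rx":0,"ry":0,"rz":0,"claw":0},
  ],
)

```text
t: 6.68
tool_pos: [0.4536, -0.0871, 0.1597]
orientation: [0.718, 3.056, -0.0]
force: [0.8, -0.9, -1.3]
opening: 0.0929
gripper_force: 0.0
```

```bash
python3 - <<'E'
from fit import *
print(robot.read_state()["tool_pos"])
S=cloud("side"); W=cloud("wrist"); cv2.imwrite("pics/w3.png",W[0][...,::-1])
for Q in(W[2],S[2]): print(meas(Q,(.4525,-.087),.06,.085),meas(Q,(.43,-.242),.027,.05))
cv2.imwrite("pics/s3.png",cv2.resize(S[0][150:300,150:350,::-1],(800,600)))
E
```

```text
[ 0.45356465 -0.08707199  0.15968782]
(array([ 0.4514, -0.0864]), 0.0287, 1324, array([0.0613, 0.0691, 0.0706])) (array([ 0.4278, -0.241 ]), 0.029, 1000, array([0.0277, 0.0322, 0.0337]))
(array([ 0.4511, -0.0879]), 0.031, 265, array([0.0606, 0.0677, 0.0729])) (array([ 0.4295, -0.2422]), 0.0305, 238, array([0.0278, 0.0323, 0.0359]))
```

View pics/s3.png

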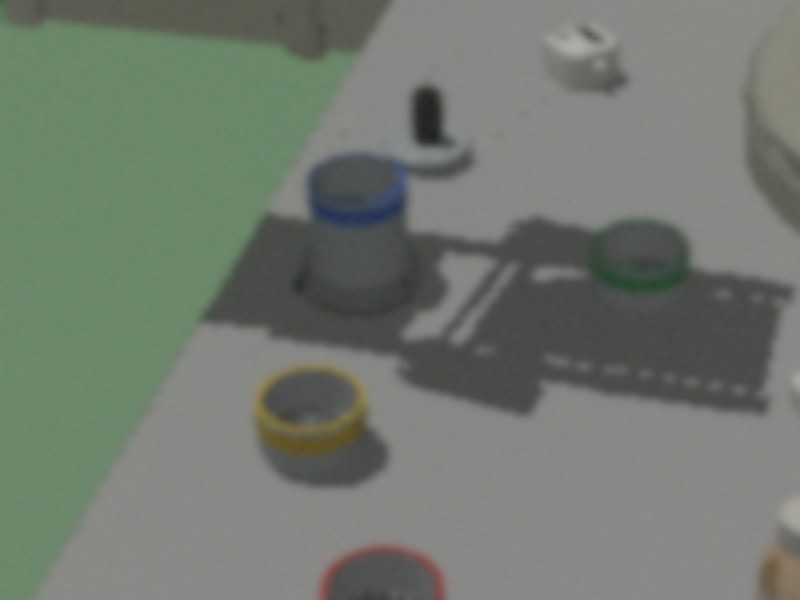

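arm_command(
  targets=[
    {"x":-0.012,"y":-0.08,"z":0,"rx":0,"ry":0,"rz":0,"claw":0},
    {"x":-0.023,"y":-0.16,"z":0,"rx":0,"ry":0,"rz":0,"claw":0},
    {"x":-0.035,"y":-0.24,"z":0,"rx":0,"ry":0,"rz":0,"claw":0},
    {"x":-0.046,"y":-0.309,"z":0,"rx":0,"ry":0,"rz":0,"claw":0},
    {"x":-0.046,"y":-0.309,"z":-0.04,"rx":0,"ry":0,"rz":0,"claw":0},
    {"x":-0.046,"y":-0.309,"z":-0.1,"rx":0,"ry":0,"rz":0,"claw":0},
    {"x":-0.046,"y":-0.309,"z":-0.17,"rx":0,"ry":0,"rz":0,"claw":0},
    {"x":-0.046,"y":-0.309,"z":-0.2,"rx":0,"ry":0,"rz":0,"claw":0},
    {"x":-0.046,"y":-0.309,"z":-0.2,"rx":0,"ry":0,"rz":0,"claw":0},
    {"x":-0.046,"y":-0.309,"z":-0.2,"rx":0,"ry":0,"rz":0,"claw":0},
  ],
)

```text
t: 7.62
tool_pos: [0.428, -0.2401, 0.0568]
orientation: [-0.718, -3.054, -0.003]
force: [0.4, -0.1, -0.3]
opening: 0.0932
gripper_force: 0.0
```

arm_command(
  targets=[
    {"x":0,"y":0,"z":-0.05,"rx":0,"ry":0,"rz":0,"claw":0},
    {"x":0,"y":0,"z":-0.074,"rx":0,"ry":0,"rz":0,"claw":0},
    {"x":0,"y":0,"z":-0.074,"rx":0,"ry":0,"rz":0,"claw":0},
    {"x":0,"y":0,"z":-0.074,"rx":0,"ry":0,"rz":0,"claw":0},
    {"x":0,"y":0,"z":-0.074,"rx":0,"ry":0,"rz":0,"claw":150},
    {"x":0,"y":0,"z":-0.074,"rx":0,"ry":0,"rz":0,"claw":150},
    {"x":0,"y":0,"z":-0.074,"rx":0,"ry":0,"rz":0,"claw":150},
    {"x":0,"y":0,"z":-0.074,"rx":0,"ry":0,"rz":0,"claw":150},
    {"x":0,"y":0,"z":-0.074,"rx":0,"ry":0,"rz":0,"claw":150},
    {"x":0,"y":0,"z":-0.074,"rx":0,"ry":0,"rz":0,"claw":150},
  ],
)

```text
t: 8.45
tool_pos: [0.43, -0.2414, 0.0222]
orientation: [0.719, 3.058, -0.0]
force: [0.3, -0.2, 0.2]
opening: 0.0575
gripper_force: 0.0
```

arm_command(
  targets=[
    {"x":0,"y":0,"z":0,"rx":0,"ry":0,"rz":0,"claw":150},
    {"x":0,"y":0,"z":0,"rx":0,"ry":0,"rz":0,"claw":150},
  ],
)

```text
t: 8.62
tool_pos: [0.4303, -0.2416, 0.0226]
orientation: [0.719, 3.057, -0.001]
force: [-0.6, 0.2, 3.6]
opening: 0.0447
gripper_force: 2.2
```

arm_command(
  targets=[
    {"x":0,"y":0,"z":0.05,"rx":0,"ry":0,"rz":0,"claw":150},
    {"x":0,"y":0,"z":0.12,"rx":0,"ry":0,"rz":0,"claw":150},
    {"x":0,"y":0,"z":0.18,"rx":0,"ry":0,"rz":0,"claw":150},
    {"x":0,"y":0,"z":0.21,"rx":0,"ry":0,"rz":0,"claw":150},
    {"x":0.008,"y":0.06,"z":0.21,"rx":0,"ry":0,"rz":0,"claw":150},
    {"x":0.018,"y":0.13,"z":0.21,"rx":0,"ry":0,"rz":0,"claw":150},
    {"x":0.028,"y":0.2,"z":0.21,"rx":0,"ry":0,"rz":0,"claw":150},
    {"x":0.038,"y":0.265,"z":0.21,"rx":0,"ry":0,"rz":0,"claw":150},
    {"x":0.045,"y":0.31,"z":0.21,"rx":0,"ry":0,"rz":0,"claw":150},
    {"x":0.045,"y":0.31,"z":0.21,"rx":0,"ry":0,"rz":0,"claw":150},
  ],
)

```text
t: 9.45
tool_pos: [0.4525, -0.0827, 0.1268]
orientation: [-0.714, -3.059, -0.002]
force: [-0.4, -0.4, -0.6]
opening: 0.0383
gripper_force: 0.0
```

arm_command(
  targets=[
    {"x":0,"y":0,"z":-0.02,"rx":0,"ry":0,"rz":0,"claw":150},
    {"x":0,"y":0,"z":-0.02,"rx":0,"ry":0,"rz":0,"claw":150},
    {"x":0,"y":0,"z":-0.02,"rx":0,"ry":0,"rz":0,"claw":150},
    {"x":0,"y":0,"z":-0.02,"rx":0,"ry":0,"rz":0,"claw":150},
    {"x":0,"y":0,"z":-0.02,"rx":0,"ry":0,"rz":0,"claw":150},
  ],
)

```text
t: 9.87
tool_pos: [0.4522, -0.0872, 0.1169]
orientation: [-0.721, -3.058, 0.0]
force: [1.1, 0.4, 0.2]
opening: 0.0381
gripper_force: 0.0
```

```bash
python3 - <<'E'
from fit import *
S=cloud("side"); W=cloud("wrist"); T=cloud("top"); cv2.imwrite("pics/w4.png",W[0][...,::-1])
for Q in(W[2],S[2],T[2]): print(meas(Q,(.4525,-.087),.06,.085),meas(Q,(.43,-.242),.027,.05,.06),meas(Q,(.4665,-.384),.027,.05))
cv2.imwrite("pics/s4.png",cv2.resize(S[0][180:330,150:350,::-1],(800,600)))
E
```

```text
(array([ 0.4521, -0.0867]), 0.0288, 1924, array([0.0613, 0.0699, 0.0714])) (array([ 0.4284, -0.2405]), 0.0291, 1444, array([0.0277, 0.0329, 0.0345])) (array([ 0.469 , -0.3748]), 0.0263, 115, array([0.0281, 0.0334, 0.0347]))
(array([ 0.4529, -0.0876]), 0.0306, 264, array([0.0607, 0.0675, 0.0729])) (array([ 0.4294, -0.2409]), 0.0316, 238, array([0.0279, 0.0324, 0.0363])) (array([ 0.466, -0.384]), 0.0296, 308, array([0.0276, 0.0325, 0.0359]))
(array([ 0.4317, -0.074 ]), 0.0086, 12, array([0.0667, 0.0711, 0.074 ])) (array([ 0.4301, -0.2418]), 0.0286, 105, array([0.0293, 0.0337, 0.0369])) (array([ 0.4661, -0.3833]), 0.0286, 120, array([0.0286, 0.0333, 0.0366]))
```

View pics/s4.png

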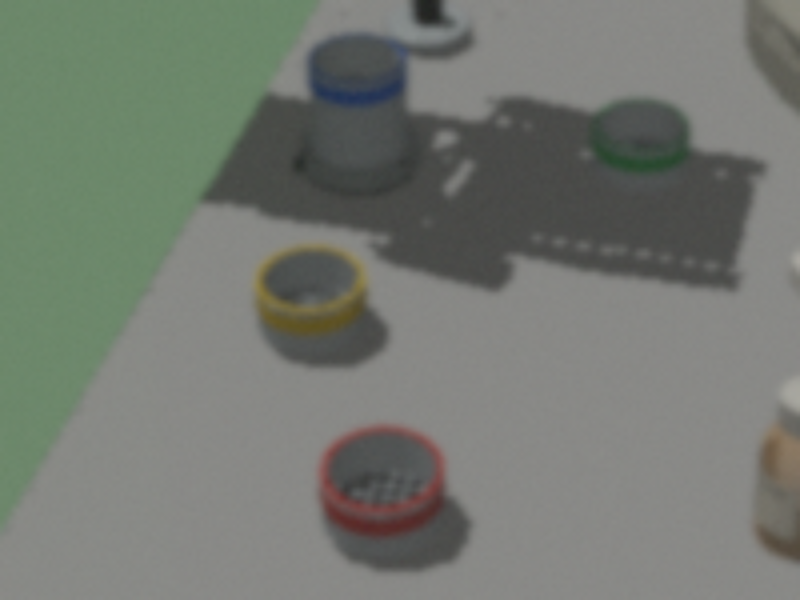

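View pics/w4.png

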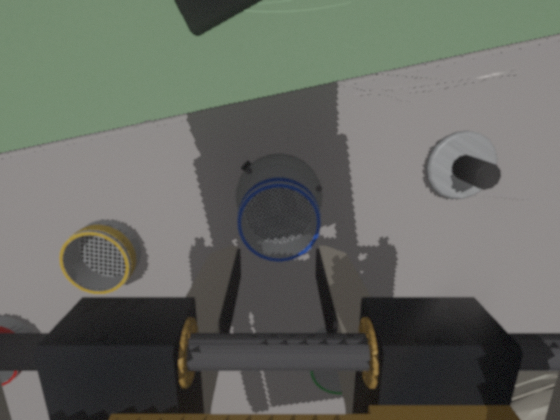

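arm_command(
  targets=[
    {"x":0,"y":0,"z":0.04,"rx":0,"ry":0,"rz":0,"claw":0},
    {"x":-0.012,"y":-0.08,"z":0.04,"rx":0,"ry":0,"rz":0,"claw":0},
    {"x":-0.023,"y":-0.16,"z":0.04,"rx":0,"ry":0,"rz":0,"claw":0},
    {"x":-0.035,"y":-0.24,"z":0.04,"rx":0,"ry":0,"rz":0,"claw":0},
    {"x":-0.044,"y":-0.31,"z":0.04,"rx":0,"ry":0,"rz":0,"claw":0},
    {"x":-0.044,"y":-0.31,"z":0,"rx":0,"ry":0,"rz":0,"claw":0},
    {"x":-0.044,"y":-0.31,"z":-0.06,"rx":0,"ry":0,"rz":0,"claw":0},
    {"x":-0.044,"y":-0.31,"z":-0.09,"rx":0,"ry":0,"rz":0,"claw":0},
    {"x":-0.044,"y":-0.31,"z":-0.09,"rx":0,"ry":0,"rz":0,"claw":0},
    {"x":-0.044,"y":-0.31,"z":-0.09,"rx":0,"ry":0,"rz":0,"claw":0},
  ],
)

```text
t: 10.85
tool_pos: [0.4295, -0.241, 0.0714]
orientation: [-0.719, -3.056, -0.001]
force: [0.4, 0.5, 0.6]
opening: 0.0929
gripper_force: 0.0
```

arm_command(
  targets=[
    {"x":0,"y":0,"z":-0.06,"rx":0,"ry":0,"rz":0,"claw":0},
    {"x":0,"y":0,"z":-0.102,"rx":0,"ry":0,"rz":0,"claw":0},
    {"x":0,"y":0,"z":-0.102,"rx":0,"ry":0,"rz":0,"claw":0},
    {"x":0,"y":0,"z":-0.102,"rx":0,"ry":0,"rz":0,"claw":0},
    {"x":0,"y":0,"z":-0.102,"rx":0,"ry":0,"rz":0,"claw":85},
    {"x":0,"y":0,"z":-0.102,"rx":0,"ry":0,"rz":0,"claw":85},
    {"x":0,"y":0,"z":-0.102,"rx":0,"ry":0,"rz":0,"claw":85},
    {"x":0,"y":0,"z":-0.102,"rx":0,"ry":0,"rz":0,"claw":85},
    {"x":0,"y":0,"z":-0.102,"rx":0,"ry":0,"rz":0,"claw":85},
  ],
)

```text
t: 11.6
tool_pos: [0.4308, -0.2417, 0.0218]
orientation: [0.719, 3.057, -0.001]
force: [-1.0, 0.1, -0.5]
opening: 0.0647
gripper_force: 0.0
```

```bash
python3 - <<'E'
from fit import *
print(robot.read_state()["tool_pos"],robot.read_state()["opening"])
S=cloud("side"); W=cloud("wrist"); cv2.imwrite("pics/w5.png",W[0][...,::-1])
for Q in(W[2],S[2]): print(meas(Q,(.43,-.242),.027,.05,.03))
cv2.imwrite("pics/s5.png",np.hstack([cv2.resize(S[0][190:290,180:280,::-1],(400,400)),cv2.resize(W[0][200:400,180:380,::-1],(400,400))]))
E
```

```text
[ 0.43084291 -0.24167406  0.02175882] 0.06472963221328736
(array([ 0.4288, -0.241 ]), 0.0288, 2901, array([0.0278, 0.0329, 0.0342]))
(array([ 0.4296, -0.242 ]), 0.0298, 156, array([0.0276, 0.0323, 0.0361]))
```

View pics/s5.png

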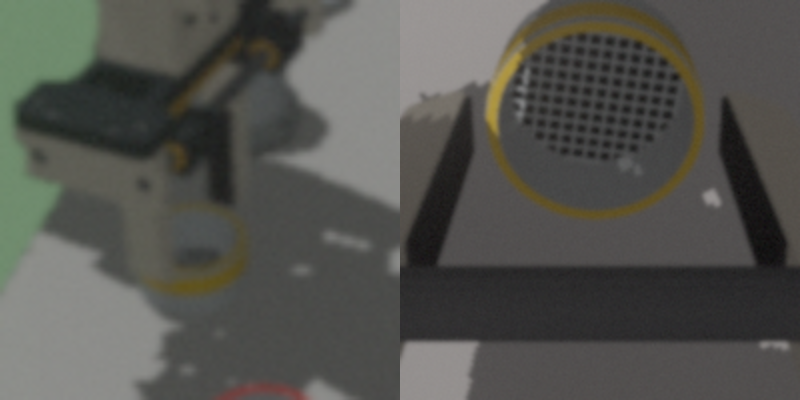

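arm_command(
  targets=[
    {"x":0,"y":0,"z":-0.002,"rx":0,"ry":0,"rz":0,"claw":115},
    {"x":0,"y":0,"z":-0.002,"rx":0,"ry":0,"rz":0,"claw":115},
    {"x":0,"y":0,"z":-0.002,"rx":0,"ry":0,"rz":0,"claw":115},
    {"x":0,"y":0,"z":-0.002,"rx":0,"ry":0,"rz":0,"claw":115},
  ],
  squeeze=20,
)

```text
t: 12.03
tool_pos: [0.4303, -0.2414, 0.0199]
orientation: [-0.719, -3.058, 0.0]
force: [0.0, 0.4, 0.2]
opening: 0.0549
gripper_force: 20.0
```

arm_command(
  targets=[
    {"x":0,"y":0,"z":0.05,"rx":0,"ry":0,"rz":0,"claw":115},
    {"x":0,"y":0,"z":0.1,"rx":0,"ry":0,"rz":0,"claw":115},
    {"x":0,"y":0,"z":0.16,"rx":0,"ry":0,"rz":0,"claw":115},
    {"x":0,"y":0,"z":0.21,"rx":0,"ry":0,"rz":0,"claw":115},
    {"x":0,"y":0,"z":0.21,"rx":0,"ry":0,"rz":0,"claw":115},
  ],
  squeeze=20,
)

```text
t: 12.45
tool_pos: [0.4332, -0.2433, 0.1309]
orientation: [0.717, 3.051, -0.005]
force: [0.0, -0.6, -0.6]
opening: 0.0548
gripper_force: 20.0
```

arm_command(
  targets=[
    {"x":0.008,"y":0.06,"z":0,"rx":0,"ry":0,"rz":0,"claw":115},
    {"x":0.018,"y":0.13,"z":0,"rx":0,"ry":0,"rz":0,"claw":115},
    {"x":0.028,"y":0.2,"z":0,"rx":0,"ry":0,"rz":0,"claw":115},
    {"x":0.038,"y":0.265,"z":0,"rx":0,"ry":0,"rz":0,"claw":115},
    {"x":0.044,"y":0.31,"z":0,"rx":0,"ry":0,"rz":0,"claw":115},
    {"x":0.044,"y":0.31,"z":0,"rx":0,"ry":0,"rz":0,"claw":115},
    {"x":0.044,"y":0.31,"z":-0.02,"rx":0,"ry":0,"rz":0,"claw":115},
    {"x":0.044,"y":0.31,"z":-0.02,"rx":0,"ry":0,"rz":0,"claw":115},
    {"x":0.044,"y":0.31,"z":-0.02,"rx":0,"ry":0,"rz":0,"claw":115},
    {"x":0.044,"y":0.31,"z":-0.02,"rx":0,"ry":0,"rz":0,"claw":115},
  ],
  squeeze=20,
)

```text
t: 13.28
tool_pos: [0.4518, -0.0872, 0.1143]
orientation: [-0.721, -3.057, 0.0]
force: [0.8, -1.0, -0.3]
opening: 0.0551
gripper_force: 20.0
```

```bash
python3 - <<'E'
from fit import *
print(robot.read_state()["tool_pos"],robot.read_state()["opening"])
S=cloud("side"); W=cloud("wrist")
for Q in(W[2],S[2]): print(meas(Q,(.452,-.087),.12,.14,.032),meas(Q,(.452,-.087),.063,.078,.04))
E
```

```text
[ 0.45180788 -0.08722241  0.11434474] 0.05506259438240037
(array([ 0.4489, -0.0855]), 0.0312, 3698, array([0.1211, 0.1281, 0.1347])) (array([ 0.4468, -0.0839]), 0.0278, 737, array([0.0644, 0.0703, 0.0717]))
(array([ 0.4552, -0.0881]), 0.0316, 181, array([0.1208, 0.1271, 0.1362])) (array([ 0.4526, -0.0873]), 0.0301, 197, array([0.0636, 0.0684, 0.0727]))
```

arm_command(
  targets=[
    {"x":0,"y":0,"z":-0.016,"rx":0,"ry":0,"rz":0,"claw":115},
    {"x":0,"y":0,"z":-0.03,"rx":0,"ry":0,"rz":0,"claw":115},
    {"x":0,"y":0,"z":-0.042,"rx":0,"ry":0,"rz":0,"claw":115},
    {"x":0,"y":0,"z":-0.052,"rx":0,"ry":0,"rz":0,"claw":115},
    {"x":0,"y":0,"z":-0.058,"rx":0,"ry":0,"rz":0,"claw":115},
    {"x":0,"y":0,"z":-0.058,"rx":0,"ry":0,"rz":0,"claw":115},
  ],
  squeeze=20,
)

```text
t: 13.88
tool_pos: [0.4516, -0.0861, 0.0848]
orientation: [-0.718, -3.056, -0.0]
force: [-0.1, 0.2, -0.2]
opening: 0.0549
gripper_force: 20.0
```

arm_command(
  targets=[
    {"x":0,"y":0,"z":0,"rx":0,"ry":0,"rz":0,"claw":0},
    {"x":0,"y":0,"z":0,"rx":0,"ry":0,"rz":0,"claw":0},
    {"x":0,"y":0,"z":0,"rx":0,"ry":0,"rz":0,"claw":0},
    {"x":0,"y":0,"z":0,"rx":0,"ry":0,"rz":0,"claw":0},
    {"x":0,"y":0,"z":0.04,"rx":0,"ry":0,"rz":0,"claw":0},
    {"x":0,"y":0,"z":0.1,"rx":0,"ry":0,"rz":0,"claw":0},
    {"x":0,"y":0,"z":0.17,"rx":0,"ry":0,"rz":0,"claw":0},
    {"x":0,"y":0,"z":0.18,"rx":0,"ry":0,"rz":0,"claw":0},
    {"x":0,"y":0,"z":0.18,"rx":0,"ry":0,"rz":0,"claw":0},
  ],
  squeeze=20,
)

```text
t: 14.63
tool_pos: [0.4546, -0.087, 0.1795]
orientation: [0.717, 3.052, -0.001]
force: [0.1, 0.9, 0.4]
opening: 0.0928
gripper_force: 0.0
```

```bash
python3 - <<'E'
from fit import *
print(robot.read_state()["tool_pos"])
S=cloud("side"); W=cloud("wrist")
for Q in(W[2],S[2]): print(meas(Q,(.452,-.087),.09,.115,.045),meas(Q,(.4665,-.384),.027,.05))
cv2.imwrite("pics/s6.png",cv2.resize(S[0][150:300,150:350,::-1],(800,600)))
E
```

```text
[ 0.45459558 -0.08701936  0.17950985]
(array([ 0.4493, -0.0853]), 0.0285, 1202, array([0.0911, 0.0956, 0.0969])) (array([ 0.4425, -0.3709]), 0.0158, 102, array([0.0273, 0.0297, 0.0324]))
(array([ 0.4512, -0.0877]), 0.0312, 220, array([0.0905, 0.0954, 0.0998])) (array([ 0.465, -0.384]), 0.0301, 302, array([0.0278, 0.0328, 0.0362]))
```

View pics/s6.png

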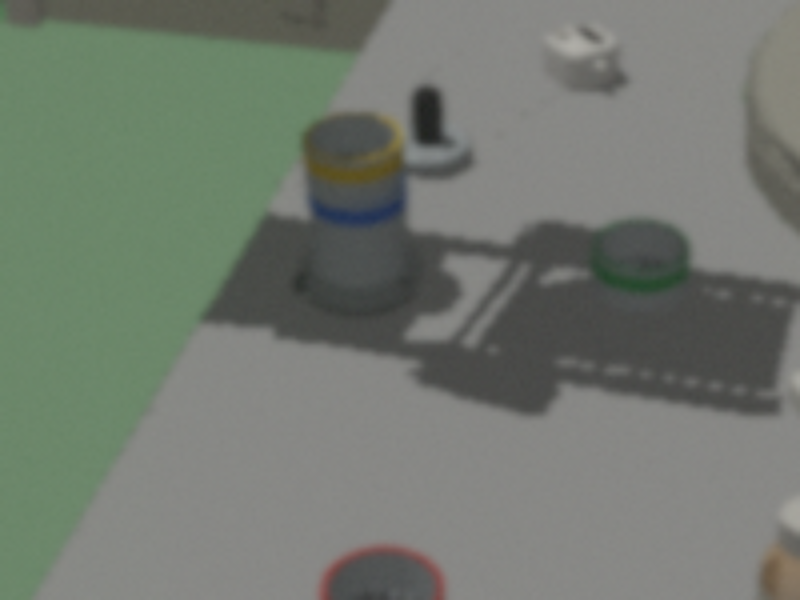

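arm_command(
  targets=[
    {"x":0.007,"y":-0.08,"z":0,"rx":0,"ry":0,"rz":0,"claw":0},
    {"x":0.014,"y":-0.16,"z":0,"rx":0,"ry":0,"rz":0,"claw":0},
    {"x":0.02,"y":-0.24,"z":0,"rx":0,"ry":0,"rz":0,"claw":0},
    {"x":0.025,"y":-0.32,"z":0,"rx":0,"ry":0,"rz":0,"claw":0},
    {"x":0.028,"y":-0.4,"z":0,"rx":0,"ry":0,"rz":0,"claw":0},
    {"x":0.028,"y":-0.48,"z":0,"rx":0,"ry":0,"rz":0,"claw":0},
    {"x":0.028,"y":-0.56,"z":0,"rx":0,"ry":0,"rz":0,"claw":0},
    {"x":0.028,"y":-0.594,"z":0,"rx":0,"ry":0,"rz":0,"claw":0},
    {"x":0.028,"y":-0.594,"z":-0.08,"rx":0,"ry":0,"rz":0,"claw":0},
    {"x":0.028,"y":-0.594,"z":-0.16,"rx":0,"ry":0,"rz":0,"claw":0},
  ],
  squeeze=20,
)

```text
t: 15.57
tool_pos: [0.4667, -0.3859, 0.0956]
orientation: [0.722, 3.054, -0.003]
force: [0.6, 0.8, -0.4]
opening: 0.0931
gripper_force: 0.0
```

arm_command(
  targets=[
    {"x":0,"y":0,"z":-0.04,"rx":0,"ry":0,"rz":0,"claw":0},
    {"x":0,"y":0,"z":-0.04,"rx":0,"ry":0,"rz":0,"claw":0},
    {"x":0,"y":0,"z":-0.04,"rx":0,"ry":0,"rz":0,"claw":0},
  ],
)

```text
t: 15.82
tool_pos: [0.4644, -0.3815, 0.0729]
orientation: [-0.718, -3.053, -0.005]
force: [0.2, 0.2, 0.2]
opening: 0.0927
gripper_force: 0.0
```

```bash
python3 - <<'E'
from fit import *
print(robot.read_state()["tool_pos"],robot.read_state()["q"])
W=cloud("wrist"); print(meas(W[2],(.4665,-.384),.027,.05))
E
```

```text
[ 0.46443158 -0.38154898  0.07287704] [-7.73016014e-01  2.39338665e-01  1.61634957e+00 -1.18614981e-05
  1.29207470e+00 -1.88192426e+00]
(array([ 0.4673, -0.3842]), 0.0288, 1953, array([0.0282, 0.0356, 0.0371]))
```

Red at (0.466, -0.384) confirmed. Commanded z is 0.075; go to 0.019 and close.

arm_command(
  targets=[
    {"x":0,"y":0,"z":-0.06,"rx":0,"ry":0,"rz":0,"claw":0},
    {"x":0,"y":0,"z":-0.112,"rx":0,"ry":0,"rz":0,"claw":0},
    {"x":0,"y":0,"z":-0.112,"rx":0,"ry":0,"rz":0,"claw":0},
    {"x":0,"y":0,"z":-0.112,"rx":0,"ry":0,"rz":0,"claw":0},
    {"x":0,"y":0,"z":-0.112,"rx":0,"ry":0,"rz":0,"claw":85},
    {"x":0,"y":0,"z":-0.112,"rx":0,"ry":0,"rz":0,"claw":85},
    {"x":0,"y":0,"z":-0.112,"rx":0,"ry":0,"rz":0,"claw":85},
    {"x":0,"y":0,"z":-0.112,"rx":0,"ry":0,"rz":0,"claw":85},
    {"x":0,"y":0,"z":-0.112,"rx":0,"ry":0,"rz":0,"claw":85},
  ],
  squeeze=20,
)

```text
t: 16.62
tool_pos: [0.4668, -0.3838, 0.021]
orientation: [0.719, 3.057, -0.001]
force: [0.7, 0.1, -0.1]
opening: 0.0647
gripper_force: 0.0
```

arm_command(
  targets=[
    {"x":0,"y":0,"z":0,"rx":0,"ry":0,"rz":0,"claw":115},
    {"x":0,"y":0,"z":0,"rx":0,"ry":0,"rz":0,"claw":115},
    {"x":0,"y":0,"z":0,"rx":0,"ry":0,"rz":0,"claw":115},
    {"x":0,"y":0,"z":0,"rx":0,"ry":0,"rz":0,"claw":115},
  ],
  squeeze=20,
)

```text
t: 16.95
tool_pos: [0.4665, -0.3834, 0.0202]
orientation: [0.719, 3.058, -0.0]
force: [-0.8, 1.2, 2.5]
opening: 0.0549
gripper_force: 20.0
```

arm_command(
  targets=[
    {"x":0,"y":0,"z":0.05,"rx":0,"ry":0,"rz":0,"claw":115},
    {"x":0,"y":0,"z":0.1,"rx":0,"ry":0,"rz":0,"claw":115},
    {"x":0,"y":0,"z":0.16,"rx":0,"ry":0,"rz":0,"claw":115},
    {"x":0,"y":0,"z":0.22,"rx":0,"ry":0,"rz":0,"claw":115},
    {"x":0,"y":0,"z":0.26,"rx":0,"ry":0,"rz":0,"claw":115},
    {"x":0,"y":0,"z":0.26,"rx":0,"ry":0,"rz":0,"claw":115},
  ],
  squeeze=20,
)

```text
t: 17.45
tool_pos: [0.4686, -0.3855, 0.1558]
orientation: [0.717, 3.051, -0.007]
force: [1.1, -0.1, 0.1]
opening: 0.0547
gripper_force: 20.0
```

arm_command(
  targets=[
    {"x":-0.002,"y":0.06,"z":0,"rx":0,"ry":0,"rz":0,"claw":115},
    {"x":-0.005,"y":0.13,"z":0,"rx":0,"ry":0,"rz":0,"claw":115},
    {"x":-0.009,"y":0.2,"z":0,"rx":0,"ry":0,"rz":0,"claw":115},
    {"x":-0.013,"y":0.27,"z":0,"rx":0,"ry":0,"rz":0,"claw":115},
    {"x":-0.017,"y":0.34,"z":0,"rx":0,"ry":0,"rz":0,"claw":115},
    {"x":-0.021,"y":0.41,"z":0,"rx":0,"ry":0,"rz":0,"claw":115},
    {"x":-0.025,"y":0.48,"z":0,"rx":0,"ry":0,"rz":0,"claw":115},
    {"x":-0.028,"y":0.54,"z":0,"rx":0,"ry":0,"rz":0,"claw":115},
    {"x":-0.029,"y":0.58,"z":0,"rx":0,"ry":0,"rz":0,"claw":115},
    {"x":-0.029,"y":0.594,"z":0,"rx":0,"ry":0,"rz":0,"claw":115},
  ],
  squeeze=20,
)

```text
t: 18.28
tool_pos: [0.4508, -0.0834, 0.1484]
orientation: [-0.715, -3.057, -0.001]
force: [0.7, 0.4, -0.8]
opening: 0.0543
gripper_force: 20.0
```

arm_command(
  targets=[
    {"x":0,"y":0,"z":-0.014,"rx":0,"ry":0,"rz":0,"claw":115},
    {"x":0,"y":0,"z":-0.014,"rx":0,"ry":0,"rz":0,"claw":115},
    {"x":0,"y":0,"z":-0.014,"rx":0,"ry":0,"rz":0,"claw":115},
    {"x":0,"y":0,"z":-0.014,"rx":0,"ry":0,"rz":0,"claw":115},
    {"x":0,"y":0,"z":-0.014,"rx":0,"ry":0,"rz":0,"claw":115},
  ],
  squeeze=20,
)

```text
t: 18.7
tool_pos: [0.4518, -0.0873, 0.1428]
orientation: [-0.721, -3.057, 0.0]
force: [-0.3, 0.5, -1.0]
opening: 0.0543
gripper_force: 20.0
```

```bash
python3 - <<'E'
from fit import *
print(robot.read_state()["tool_pos"])
S=cloud("side"); W=cloud("wrist")
for Q in(W[2],S[2]): print(meas(Q,(.452,-.087),.15,.165,.032),meas(Q,(.452,-.087),.091,.105,.04))
E
```

```text
[ 0.45176351 -0.08732812  0.14275008]
(array([ 0.4488, -0.0854]), 0.0311, 3212, array([0.1509, 0.156 , 0.1599])) (array([ 0.448 , -0.0842]), 0.0283, 737, array([0.0919, 0.0972, 0.0985]))
(array([ 0.4524, -0.0867]), 0.0317, 157, array([0.1504, 0.1553, 0.1627])) (array([ 0.4538, -0.0868]), 0.0311, 195, array([0.0915, 0.0959, 0.0997]))
```

arm_command(
  targets=[
    {"x":0,"y":0,"z":-0.016,"rx":0,"ry":0,"rz":0,"claw":115},
    {"x":0,"y":0,"z":-0.03,"rx":0,"ry":0,"rz":0,"claw":115},
    {"x":0,"y":0,"z":-0.042,"rx":0,"ry":0,"rz":0,"claw":115},
    {"x":0,"y":0,"z":-0.053,"rx":0,"ry":0,"rz":0,"claw":115},
    {"x":0,"y":0,"z":-0.06,"rx":0,"ry":0,"rz":0,"claw":115},
    {"x":0,"y":0,"z":-0.06,"rx":0,"ry":0,"rz":0,"claw":115},
  ],
  squeeze=20,
)

```text
t: 19.3
tool_pos: [0.4512, -0.0861, 0.1118]
orientation: [-0.718, -3.057, -0.0]
force: [-0.4, 0.1, -1.4]
opening: 0.0545
gripper_force: 20.0
```

arm_command(
  targets=[
    {"x":0,"y":0,"z":0,"rx":0,"ry":0,"rz":0,"claw":0},
    {"x":0,"y":0,"z":0,"rx":0,"ry":0,"rz":0,"claw":0},
    {"x":0,"y":0,"z":0,"rx":0,"ry":0,"rz":0,"claw":0},
    {"x":0,"y":0,"z":0,"rx":0,"ry":0,"rz":0,"claw":0},
    {"x":0,"y":0,"z":0.04,"rx":0,"ry":0,"rz":0,"claw":0},
    {"x":0,"y":0,"z":0.1,"rx":0,"ry":0,"rz":0,"claw":0},
    {"x":0,"y":0,"z":0.16,"rx":0,"ry":0,"rz":0,"claw":0},
    {"x":0,"y":0,"z":0.16,"rx":0,"ry":0,"rz":0,"claw":0},
    {"x":0,"y":0,"z":0.16,"rx":0,"ry":0,"rz":0,"claw":0},
    {"x":0,"y":0,"z":0.16,"rx":0,"ry":0,"rz":0,"claw":0},
  ],
  squeeze=20,
)

```text
t: 20.13
tool_pos: [0.4518, -0.0863, 0.1927]
orientation: [0.719, 3.058, -0.0]
force: [-0.2, 0.6, -0.2]
opening: 0.0929
gripper_force: 0.0
```

```bash
python3 - <<'E'
from fit import *
print(robot.read_state()["tool_pos"])
S=cloud("side"); W=cloud("wrist"); T=cloud("top")
for Q in(W[2],S[2],T[2]): print(meas(Q,(.452,-.087),.117,.14,.045),meas(Q,(.4955,.055),.03,.06),meas(Q,(.4955,.055),.004,.06))
cv2.imwrite("pics/s7.png",cv2.resize(S[0][130:280,150:350,::-1],(800,600)))
E
```

```text
[ 0.45180909 -0.08633331  0.19268179]
(array([ 0.4501, -0.0855]), 0.0286, 1401, array([0.1181, 0.1237, 0.1251])) (array([0.4938, 0.0565]), 0.0103, 510, array([0.033 , 0.0466, 0.0481])) (array([0.494 , 0.0568]), 0.0282, 2427, array([0.0098, 0.012 , 0.0474]))
(array([ 0.4485, -0.0871]), 0.0318, 219, array([0.1178, 0.1228, 0.1269])) (array([0.4969, 0.054 ]), 0.0129, 71, array([0.031 , 0.0438, 0.05  ])) (array([0.5024, 0.0513]), 0.0348, 235, array([0.0097, 0.015 , 0.0492]))
(array([ 0.4329, -0.0755]), 0.015, 25, array([0.1191, 0.1251, 0.1279])) (array([0.495 , 0.0564]), 0.0105, 47, array([0.0332, 0.0473, 0.0503])) (array([0.4915, 0.0551]), 0.0324, 233, array([0.009 , 0.0134, 0.0491]))
```

View pics/s7.png

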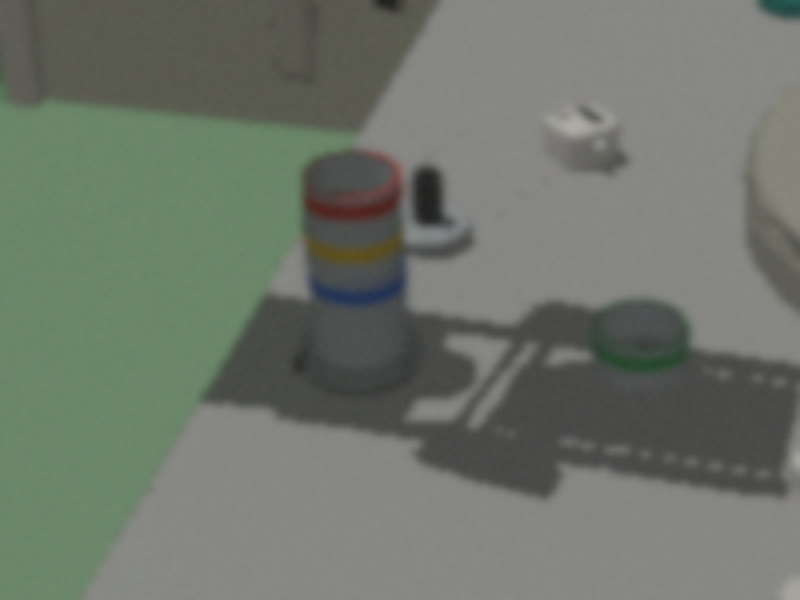

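arm_command(
  targets=[
    {"x":0.022,"y":0.075,"z":0,"rx":0,"ry":0,"rz":0,"claw":0},
    {"x":0.044,"y":0.15,"z":0,"rx":0,"ry":0,"rz":0,"claw":0},
    {"x":0.066,"y":0.22,"z":0,"rx":0,"ry":0,"rz":0,"claw":0},
    {"x":0.08,"y":0.27,"z":0,"rx":0,"ry":0,"rz":0,"claw":0},
    {"x":0.086,"y":0.286,"z":0,"rx":0,"ry":0,"rz":0,"claw":0},
    {"x":0.086,"y":0.286,"z":0,"rx":0,"ry":0,"rz":0,"claw":0},
    {"x":0.086,"y":0.286,"z":0,"rx":0,"ry":0,"rz":0,"claw":0},
    {"x":0.086,"y":0.286,"z":-0.06,"rx":0,"ry":0,"rz":0,"claw":0},
    {"x":0.086,"y":0.286,"z":-0.12,"rx":0,"ry":0,"rz":0,"claw":0},
    {"x":0.086,"y":0.286,"z":-0.18,"rx":0,"ry":0,"rz":0,"claw":0},
  ],
  squeeze=20,
)

```text
t: 21.12
tool_pos: [0.495, 0.0549, 0.1023]
orientation: [0.721, 3.056, -0.0]
force: [-0.2, -0.6, 0.0]
opening: 0.093
gripper_force: 0.0
```

arm_command(
  targets=[
    {"x":0,"y":0,"z":0,"rx":0,"ry":0,"rz":0,"claw":0},
    {"x":0,"y":0,"z":0,"rx":0,"ry":0,"rz":0,"claw":0},
    {"x":0,"y":0,"z":0,"rx":0,"ry":0,"rz":0,"claw":0},
    {"x":0,"y":0,"z":0,"rx":0,"ry":0,"rz":0,"claw":0},
  ],
  squeeze=20,
)

```text
t: 21.45
tool_pos: [0.4965, 0.0561, 0.1055]
orientation: [0.719, 3.054, 0.001]
force: [0.0, -0.4, 0.9]
opening: 0.0931
gripper_force: 0.0
```

```bash
python3 - <<'E'
from fit import *
print(robot.read_state()["tool_pos"])
W=cloud("wrist"); print(meas(W[2],(.4947,.056),.03,.06,.03),meas(W[2],(.4947,.056),.004,.06,.04))
E
```

```text
[0.49645943 0.05606703 0.1054719 ]
(array([0.4941, 0.0574]), 0.01, 742, array([0.0337, 0.0473, 0.0486])) (array([0.4943, 0.0574]), 0.0281, 3689, array([0.0107, 0.0124, 0.048 ]))
```

arm_command(
  targets=[
    {"x":0,"y":0,"z":-0.05,"rx":0,"ry":0,"rz":0,"claw":0},
    {"x":0,"y":0,"z":-0.1,"rx":0,"ry":0,"rz":0,"claw":0},
    {"x":0,"y":0,"z":-0.14,"rx":0,"ry":0,"rz":0,"claw":0},
    {"x":0,"y":0,"z":-0.14,"rx":0,"ry":0,"rz":0,"claw":170},
    {"x":0,"y":0,"z":-0.14,"rx":0,"ry":0,"rz":0,"claw":170},
    {"x":0,"y":0,"z":-0.14,"rx":0,"ry":0,"rz":0,"claw":170},
    {"x":0,"y":0,"z":-0.14,"rx":0,"ry":0,"rz":0,"claw":170},
    {"x":0,"y":0,"z":-0.14,"rx":0,"ry":0,"rz":0,"claw":170},
    {"x":0,"y":0,"z":-0.14,"rx":0,"ry":0,"rz":0,"claw":170},
    {"x":0,"y":0,"z":-0.14,"rx":0,"ry":0,"rz":0,"claw":170},
  ],
  squeeze=20,
)

```text
t: 22.33
tool_pos: [0.4954, 0.0567, 0.0338]
orientation: [0.719, 3.057, 0.0]
force: [-0.4, -0.3, -0.8]
opening: 0.0506
gripper_force: 0.0
```

arm_command(
  targets=[
    {"x":0,"y":0,"z":0,"rx":0,"ry":0,"rz":0,"claw":215},
    {"x":0,"y":0,"z":0,"rx":0,"ry":0,"rz":0,"claw":215},
    {"x":0,"y":0,"z":0,"rx":0,"ry":0,"rz":0,"claw":215},
    {"x":0,"y":0,"z":0,"rx":0,"ry":0,"rz":0,"claw":215},
    {"x":0,"y":0,"z":0,"rx":0,"ry":0,"rz":0,"claw":215},
  ],
  squeeze=20,
)

```text
t: 22.75
tool_pos: [0.4948, 0.0567, 0.0329]
orientation: [-0.719, -3.058, -0.0]
force: [0.4, -0.3, -0.5]
opening: 0.0184
gripper_force: 20.1
```

arm_command(
  targets=[
    {"x":0,"y":0,"z":0.05,"rx":0,"ry":0,"rz":0,"claw":215},
    {"x":0,"y":0,"z":0.1,"rx":0,"ry":0,"rz":0,"claw":215},
    {"x":0,"y":0,"z":0.16,"rx":0,"ry":0,"rz":0,"claw":215},
    {"x":0,"y":0,"z":0.22,"rx":0,"ry":0,"rz":0,"claw":215},
    {"x":0,"y":0,"z":0.28,"rx":0,"ry":0,"rz":0,"claw":215},
    {"x":0,"y":0,"z":0.32,"rx":0,"ry":0,"rz":0,"claw":215},
    {"x":0,"y":0,"z":0.32,"rx":0,"ry":0,"rz":0,"claw":215},
    {"x":0,"y":0,"z":0.32,"rx":0,"ry":0,"rz":0,"claw":215},
  ],
  squeeze=20,
)

```text
t: 23.42
tool_pos: [0.4957, 0.0567, 0.1941]
orientation: [0.718, 3.056, 0.001]
force: [-0.1, -0.7, -2.1]
opening: 0.0179
gripper_force: 20.0
```

arm_command(
  targets=[
    {"x":-0.015,"y":-0.05,"z":0,"rx":0,"ry":0,"rz":0,"claw":215},
    {"x":-0.032,"y":-0.105,"z":0,"rx":0,"ry":0,"rz":0,"claw":215},
    {"x":-0.05,"y":-0.165,"z":0,"rx":0,"ry":0,"rz":0,"claw":215},
    {"x":-0.068,"y":-0.225,"z":0,"rx":0,"ry":0,"rz":0,"claw":215},
    {"x":-0.081,"y":-0.265,"z":0,"rx":0,"ry":0,"rz":0,"claw":215},
    {"x":-0.087,"y":-0.285,"z":0,"rx":0,"ry":0,"rz":0,"claw":215},
    {"x":-0.087,"y":-0.285,"z":-0.02,"rx":0,"ry":0,"rz":0,"claw":215},
    {"x":-0.087,"y":-0.285,"z":-0.02,"rx":0,"ry":0,"rz":0,"claw":215},
    {"x":-0.087,"y":-0.285,"z":-0.02,"rx":0,"ry":0,"rz":0,"claw":215},
    {"x":-0.087,"y":-0.285,"z":-0.02,"rx":0,"ry":0,"rz":0,"claw":215},
  ],
  squeeze=20,
)

```text
t: 24.25
tool_pos: [0.4512, -0.0847, 0.1821]
orientation: [-0.717, -3.057, -0.001]
force: [-0.3, 0.3, -0.1]
opening: 0.018
gripper_force: 20.0
```

```bash
python3 - <<'E'
from fit import *
print(robot.read_state()["tool_pos"],robot.read_state()["opening"])
S=cloud("side"); W=cloud("wrist")
for Q in(W[2],S[2]): print(meas(Q,(.452,-.087),.158,.17,.035),meas(Q,(.452,-.087),.118,.13,.04))
cv2.imwrite("pics/s8.png",cv2.resize(S[0][130:230,160:293,::-1],(800,600)))
E
```

```text
[ 0.45117161 -0.08467196  0.18213011] 0.017956028865510475
(array([ 0.4505, -0.0843]), 0.0278, 3703, array([0.1605, 0.1623, 0.1636])) (array([ 0.4457, -0.0838]), 0.0279, 648, array([0.1194, 0.1244, 0.1257]))
(array([ 0.4515, -0.0867]), 0.0289, 238, array([0.1589, 0.1628, 0.167 ])) (array([ 0.4516, -0.0856]), 0.0307, 198, array([0.1184, 0.1231, 0.1269]))
```

View pics/s8.png

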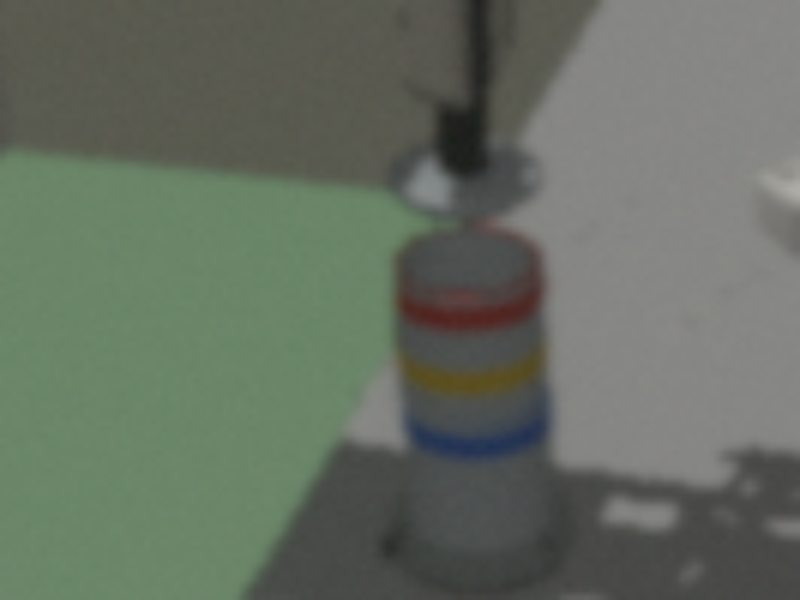

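arm_command(
  targets=[
    {"x":0,"y":0,"z":-0.014,"rx":0,"ry":0,"rz":0,"claw":215},
    {"x":0,"y":0,"z":-0.028,"rx":0,"ry":0,"rz":0,"claw":215},
    {"x":0,"y":0,"z":-0.042,"rx":0,"ry":0,"rz":0,"claw":215},
    {"x":0,"y":0,"z":-0.053,"rx":0,"ry":0,"rz":0,"claw":215},
    {"x":0,"y":0,"z":-0.061,"rx":0,"ry":0,"rz":0,"claw":215},
    {"x":0,"y":0,"z":-0.062,"rx":0,"ry":0,"rz":0,"claw":215},
    {"x":0,"y":0,"z":-0.062,"rx":0,"ry":0,"rz":0,"claw":215},
  ],
  squeeze=20,
)

```text
t: 24.93
tool_pos: [0.4511, -0.0858, 0.1517]
orientation: [-0.719, -3.058, -0.0]
force: [-0.2, 0.1, -0.1]
opening: 0.0179
gripper_force: 20.0
```

arm_command(
  targets=[
    {"x":0,"y":0,"z":0,"rx":0,"ry":0,"rz":0,"claw":90},
    {"x":0,"y":0,"z":0,"rx":0,"ry":0,"rz":0,"claw":90},
    {"x":0,"y":0,"z":0,"rx":0,"ry":0,"rz":0,"claw":90},
    {"x":0,"y":0,"z":0,"rx":0,"ry":0,"rz":0,"claw":90},
    {"x":0,"y":0,"z":0,"rx":0,"ry":0,"rz":0,"claw":90},
    {"x":0,"y":0,"z":0.04,"rx":0,"ry":0,"rz":0,"claw":90},
    {"x":0,"y":0,"z":0.1,"rx":0,"ry":0,"rz":0,"claw":90},
    {"x":0,"y":0,"z":0.16,"rx":0,"ry":0,"rz":0,"claw":90},
    {"x":0,"y":0,"z":0.16,"rx":0,"ry":0,"rz":0,"claw":90},
    {"x":0,"y":0,"z":0.16,"rx":0,"ry":0,"rz":0,"claw":90},
  ],
  squeeze=20,
)

```text
t: 25.77
tool_pos: [0.4527, -0.0862, 0.2343]
orientation: [0.718, 3.054, -0.0]
force: [-0.8, 0.2, -0.2]
opening: 0.0602
gripper_force: 0.0
```

```bash
python3 - <<'E'
from fit import *
print(robot.read_state()["tool_pos"],robot.read_state()["opening"])
S=cloud("side"); W=cloud("wrist")
for Q in(W[2],S[2]): print(meas(Q,(.452,-.087),.126,.14,.04),meas(Q,(.452,-.087),.15,.172,.03))
cv2.imwrite("pics/s9.png",cv2.resize(S[0][130:230,160:293,::-1],(800,600)))
E
```

```text
[ 0.45274793 -0.08624824  0.23433993] 0.06016520721754026
(array([ 0.4498, -0.0854]), 0.0281, 2700, array([0.1275, 0.1289, 0.1304])) (array([ 0.4497, -0.0852]), 0.0101, 660, array([0.1539, 0.1641, 0.1656]))
(array([ 0.4513, -0.0884]), 0.0278, 251, array([0.1273, 0.1314, 0.1358])) (array([ 0.4508, -0.0879]), 0.0115, 91, array([0.1517, 0.1616, 0.1681]))
```

View pics/s9.png

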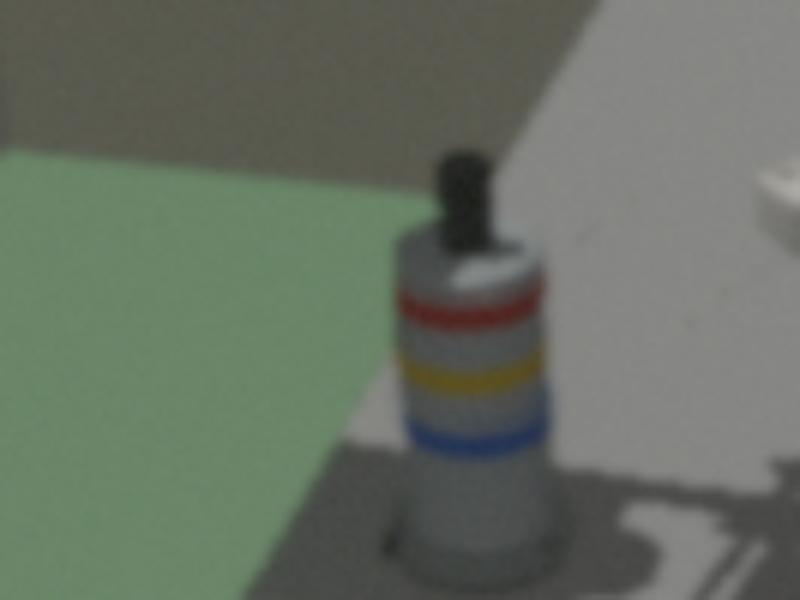

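The picture shows the lid level on the red sieve (knob at 466,200), the stack straight and the gripper clear of it.

```bash
python3 -c "
from plant import robot
print(robot.close_job())"
```

```text
the job is handed in; nothing more can be done
None
```

The stack is built on the receiver pan in order: blue, yellow, red, then the lid. It is released, and the last camera check showed it seated and level. The job is handed in; no verdict was returned. The first grasp on the yellow sieve missed without visibly moving it, and the second held.

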